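# Close and lock the gauge box in the grinder

### The arm

A 7-joint arm with a two-finger parallel gripper is mounted at the origin on the work surface. World frame = base frame: x ahead of the robot, y to its left, z up, the work surface at z = 0. Lengths are in m, angles in rad, forces in N, time in s.
With the tool pointing down it reaches from about 0.35 to 0.9 m from the base axis. Payload 19.9 kg.
Tool frame: the origin (TCP) lies on the centre line of the jaws, within the pads' length; the fingertips stand 8 mm ahead of it and the grasp point (between the pads) lies 11 mm behind it (arm.tip_reach is the distance from the TCP to the fingertips, in m); x points along the fingers, z is the direction in which the jaws open and shut, and the axes are right-handed (so a half turn about x gives the same grasp; the last joint's range is limited). The gripper opens to 85 mm and grips with 20 to 120 N. Pads are 22 mm wide; open, the fingers measure 114 mm over their backs; the gripper's body (76 mm by 85 mm) begins 54 mm behind the grasp point. The pads swing forward as they close: fully open they stand 13 mm farther back than shut.
Start: joints at [-1.256, 0.417, -0.01, 1.614, 0.005, 1.111, -0.053], TCP at [0.218, 0.586, 0.239] pointing down, gripper open.
Joint ranges: [-2.81, 2.81], [-0.39, 2.02], [-1.27, 1.25], [0.06, 2.57], [-1.19, 4.33], [0.19, 2], [-2.82, 2.82]. Speed limits (rad/s): [1.89, 1.89, 2.39, 2.39, 3.01, 3.01, 3.01].

### API

Orientations are given as a rotation vector (axis times angle).
In Python, from rig import arm gives the robot as it stands. Calls block until the motion is done:
- arm.move_ptp(position, orientation): joint-space move of the TCP to a pose.
- arm.move_straight(position, ori=None, vel=0.15, until_force=None): straight line of the TCP; ori=None keeps the orientation; vel is the mean speed in m/s. With until_force (N) it stops when the force on the tool has changed by that much, and returns True; else False.
- arm.move_j(angles): joint-space move.
- arm.ungrasp() and arm.grasp(): open the fingers fully, or close them until they stop; the grip force is fixed at half the most.
- arm.pause(seconds).
- arm.inverse_kinematics(position, orientation): joint angles nearest the present ones, or None.
- arm.get_obs(): the state.
- arm.read_camera(name): name is "scene" or "side" or "wrist"; returns (picture, depth): 480x640x3 uint8, red, green, blue; 480x640 float32, m along the optical axis (not along the pixel's ray), 0 where there is no reading.
- arm.get_calibration(name): a dict with "fx", "fy", "cx", "cy" (pixels), "rvec" (rotation vector, rad) and "tvec" (3), from world to camera coordinates, as OpenCV has them. Camera axes: x right, y down, z forward; pixel columns grow to the right and rows downward; lengths in m; the calibration is good to about 2 mm. The wrist camera is an equidistant fisheye: a pixel r from the principal point sees the ray r / f radians off the axis. A picture is of the moment at which its call begins: read the wrist's pose just before it. get_calibration takes no time and is no camera call; for the wrist camera it gives the pose at the moment of the call.
A pose or a line that the arm cannot do raises arm.MotionError and nothing moves.
- arm.job_done(): hands the job in, once; it reports no verdict.
The state is a dict: "clock": time; "qpos": joint angles; "dq": joint speeds; "joint_efforts": joint torques, N m; "eef_pos": TCP position; "ee_rot": TCP orientation; "ft_force": force on the tool from outside, world axes, zero at the start; "moment": the same for the moment, N m; "width": finger opening in m.
Only numpy, scipy, OpenCV 4.12 (cv2) and the standard library are available. Lean on these libraries where they do the work, as an engineer would, in place of code of your own. Each camera call takes 0.05 s, during which the arm holds its last target. There are 200 camera calls.

### The job

Before the grinder starts, close its gauge box: push the flat sliding cover fully home over the compartment, then swing the dark grey latch arm fully across behind the cover, and after that swing the red catch arm fully across behind the latch. Let go of everything, and leave the ring in the compartment and the things lying around the box where they are.

Things in the scene. Friction and masses are not known exactly. Their poses are not given: they have to be found in the camera images.
- gauge_box: Cream steel box fixed to the machine table, 230 (x) x 320 (y) x 60 mm high. Origin at the centre of its underside. Its top deck is at z = 60 mm. An open compartment 90 (x) x 110 (y) mm, 45 mm deep, lies in the +y half of the deck, centred at y = +70 mm. Dark side rails stand 13 mm above the deck at x = +-60 mm, from y = +10 to +150 mm, with an end stop of the same height at y = +146 mm.
- cover (a joint): Slide of the cover, in m. 0 = fully home over the compartment against its stop; it grows as the cover is pushed open towards the box's -y, up to 0.105 m. Starts open. Friction about 2.5 N; it stays where it is left.
- cover_ridge (a point): Centre of the black push ridge on the flat aluminium cover. The cover plate is 110 (box x) x 130 (box y) mm, its top 9 mm above the deck; the ridge crosses its middle, 60 mm long (box x), 12 mm thick (box y) and 26 mm high, from 9 to 35 mm above the deck. Axes as the box. Push it towards the box's +y to close the cover.
- latch (a joint): Swing of the dark grey latch arm about an upright pivot, in rad. 0 = it points to the box's -y, alongside the cover's path; it grows anticlockwise seen from above to 1.571 (stop), where it points to the box's +x across the deck just behind (4 mm from) the closed cover's -y edge. While the cover is not home the arm runs against the cover and jams or shoves it; if the catch is across first, the catch blocks the latch. Friction 0.05 N m; stays where it is left.
- latch_post (a point): Centre of the upright black round post on the latch arm, 12 mm in diameter, 35 mm high, from 9 to 44 mm above the deck; 60 mm from the latch pivot. Push it round to swing the latch. The arm is 85 mm long, 16 mm wide, its top 9 mm above the deck; axes turn with the arm, which points along its -y.
- latch_pivot (a point): Point on the latch's pivot axis, 9.5 mm above the deck, fixed on the box at its x = -95, y = -7 mm. The pivot boss is 24 mm in diameter and reaches 16 mm above the deck. Axes as the box.
- catch (a joint): Swing of the red catch arm about an upright pivot, in rad. 0 = it points to the box's -y; it grows clockwise seen from above to 1.571 (stop), where it points to the box's -x across the deck just behind (on the -y side of) the thrown latch, overlapping its end by 20 mm and so locking it. Thrown too early it blocks the latch. Friction 0.05 N m; stays where it is left.
- catch_post (a point): Centre of the upright red round post on the catch arm, 12 mm in diameter, 35 mm high, from 9 to 44 mm above the deck; 80 mm from the catch pivot. The arm is 125 mm long, 16 mm wide, its top 9 mm above the deck; axes turn with the arm, which points along its -y.
- catch_pivot (a point): Point on the catch's pivot axis, 9.5 mm above the deck, fixed on the box at its x = +95, y = -26 mm. The pivot boss is 24 mm in diameter and reaches 16 mm above the deck. Axes as the box.
- master_ring_mid (a point): Centre of the loose steel master ring lying in the compartment, 48 mm outside diameter, 26 mm high, below the cover. Leave it there.
- bearing_ring_mid (a point): Centre of a loose steel bearing ring, 68 mm outside diameter, 24 mm high, lying on the table beyond the box's +y end. Leave it alone.
- oil_can_mid (a point): Centre of a small upright oil can, 52 mm in diameter, 100 mm high, on the table beyond the box's -y end. Leave it alone.
- spanner: Loose spanner 150 mm long lying on the table beyond the box's +x side; origin under its middle. Leave it alone.
There are look-alikes about, which are no part of the job. Leave any yellow look-alike of the part that bears master_ring_mid alone.

How it is judged:
On the way, in this order (a step that is already met when the one before it is completed fails the run):
1. the cover is home over the compartment (value of joint cover below 0.008 m), for 0.2 s.
2. the latch is across behind the closed cover (value of joint cover below 0.006 m and value of joint latch above 1.42 rad), for 0.2 s.
3. the catch is across behind the thrown latch (value of joint each of latch, catch above 1.42 rad), for 0.2 s.
At the end, for the whole second after the job is handed in: The cover is within 6 mm of fully home, the latch and then the catch are each swung across to within 0.15 rad (9 degrees) of their stops, and the master ring still lies in the compartment (all of step 3 and value of joint cover below 0.006 m and z of master_ring_mid in the frame of gauge_box below 0.045 m); the robot touches nothing.
It fails at once if the master ring in the compartment is moved by more than 20 mm (distance of master_ring_mid from where it was at the start of the episode above 0.02 m).
It fails at once if the bearing ring is moved by more than 20 mm (distance of bearing_ring_mid from where it was at the start of the episode above 0.02 m).
It fails at once if the oil can is moved or knocked over by more than 20 mm (distance of oil_can_mid from where it was at the start of the episode above 0.02 m).
It fails at once if the spanner is moved by more than 20 mm (distance of spanner from where it was at the start of the episode above 0.02 m).
It also fails if it takes over 64 s, if anything falls off the work surface, if the arm or the gripper's body presses on something with over 40 N, if the wrist force passes 120 N, or if a joint passes its speed limit or range.

## Working session

There is one attempt and no reset: what is moved stays moved. The work goes in short steps, each a Python script; the robot and the scene stay as the last script left them, time stands still between calls to the robot, and variables do not carry over. Pictures are saved under pics/ and viewed, about 8 in all and at most 12, crops included, and the job is handed in when it is done.

```bash
mkdir -p pics
python3 - <<'E'
from rig import arm
import cv2,numpy as np
o=arm.get_obs();print(o)
for n in("scene","side"):
    p,d=arm.read_camera(n);cv2.imwrite(f"pics/{n}0.png",p[:,:,::-1]);np.savez(f"pics/{n}0.npz",p=p,d=d,**arm.get_calibration(n))
    print(arm.get_calibration(n))
E
```

```text
{'clock': 0.0, 'qpos': array([-1.25551198,  0.41800331, -0.01027638,  1.61416869,  0.0046929 ,
        1.11067022, -0.05299098]), 'dq': array([ 0.0007308 , -0.00115984, -0.00079869,  0.00174344, -0.00205202,
        0.00069158, -0.00215759]), 'joint_efforts': array([ 1.22070367e-05, -8.64471602e+01,  6.79019149e-01, -4.34901524e+01,
        1.91370322e-02,  7.63180054e-03, -3.55640168e-05]), 'eef_pos': array([0.21819645, 0.58532465, 0.23864437]), 'ee_rot': array([-0.94325093,  1.35810452,  0.94196895]), 'ft_force': array([0.78809354, 0.79688132, 0.24925665]), 'moment': array([-0.01119879, -0.00541327, -0.02482497]), 'width': 0.08518659649836156}
{'fx': 450.05715228856786, 'fy': 450.05715228856786, 'cx': 317.00044108867553, 'cy': 238.16649439525804, 'rvec': array([ 1.45986146,  2.18507341, -0.84603304]), 'tvec': array([ 0.17092753, -0.34781554,  1.24696472])}
{'fx': 534.9016125239767, 'fy': 534.9016125239767, 'cx': 318.71227680618375, 'cy': 229.17850485065938, 'rvec': array([ 0.13478495, -2.68256674,  1.53809572]), 'tvec': array([0.55337851, 0.05558405, 1.09474653])}
```

View pics/scene0.png

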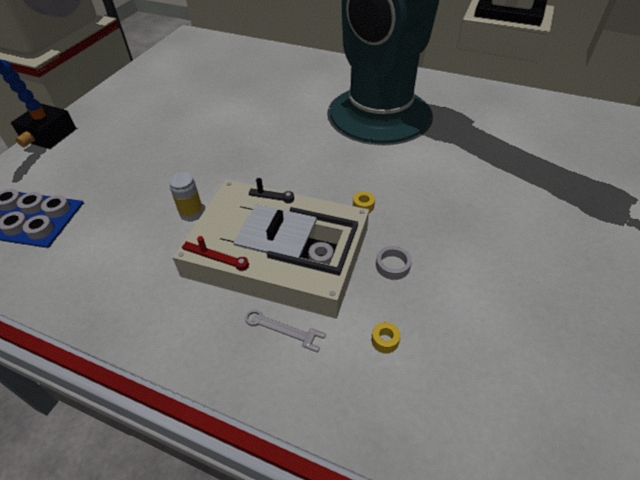

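View pics/side0.png

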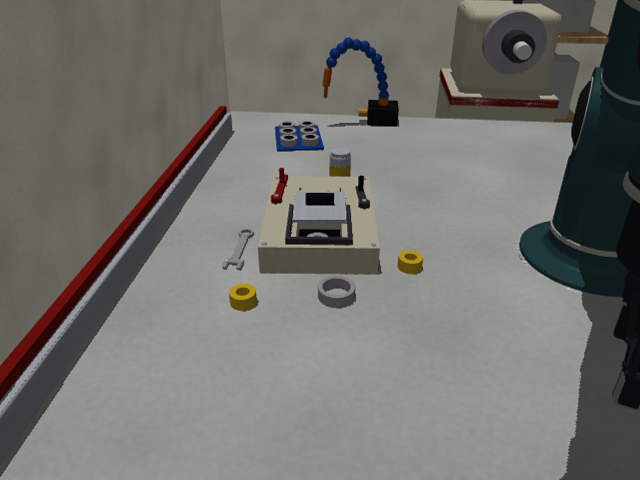

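Scene picture: the box has its deck corners at about (228,182), (368,212), (335,305) and (178,262). The cover ridge is at (274,224), the dark latch post at (260,185) with its pivot at (288,197), and the red catch post at (201,243) with its pivot at (242,263). The master ring is at (320,252). The look-alikes are yellow rings at (364,201) and (386,337), plus the rings on the blue tray, all outside the box. Only the grey ring inside the compartment fits master_ring, and I won't touch any of them. Next I fit the box pose from depth.

```bash
cat > h.py <<'E'
import numpy as np,cv2
def cloud(p,d,c):
    R=cv2.Rodrigues(np.array(c["rvec"]))[0];v,u=np.mgrid[:480,:640]
    X=np.stack([(u-c["cx"])/c["fx"]*d,(v-c["cy"])/c["fy"]*d,d],-1)
    return (X-np.array(c["tvec"]))@R   # world, HxWx3
E
python3 - <<'E'
import numpy as np,cv2
from h import cloud
for n,(u0,u1,v0,v1) in dict(scene=(170,375,170,312),side=(255,385,170,275)).items():
    f=np.load(f"pics/{n}0.npz");p=f["p"];W=cloud(p,f["d"],f)
    m=np.zeros((480,640),bool);m[v0:v1,u0:u1]=1;m&=f["d"]>0
    dk=m&(abs(W[...,2]-.06)<.006)
    r=cv2.minAreaRect((W[dk][:,:2]*1000).astype(np.float32));print(n,r,W[dk][:,2].mean());print(cv2.boxPoints(r))
    # posts: points high above deck
    hi=m&(W[...,2]>.078)&(W[...,2]<.115)
    k,l,s,c=cv2.connectedComponentsWithStats(hi.astype(np.uint8))
    for i in range(1,k):
        if s[i,4]>8: q=W[l==i];print(c[i].round(),s[i,4],q.mean(0).round(4),q.max(0).round(4),q.min(0).round(4),p[l==i].mean(0).round())
E
```

```text
scene ((559.6865234375, -77.73606872558594), (235.30299377441406, 400.4945983886719), 4.842555522918701) 0.058821867443248584
[[ 425.5505   111.86453]
 [ 459.35947 -287.20044]
 [ 693.8225  -267.33667]
 [ 660.01355  131.7283 ]]
[182. 183.] 485 [ 0.5338 -0.2588  0.0935] [ 0.5548 -0.2369  0.1011] [ 0.5047 -0.2898  0.0782] [109. 112. 117.]
[260. 184.] 67 [ 0.4752 -0.1104  0.0925] [ 0.4794 -0.1057  0.1044] [ 0.4666 -0.1177  0.0781] [21. 21. 21.]
[275. 224.] 241 [ 0.561  -0.0328  0.0898] [ 0.5878 -0.0262  0.096 ] [ 0.5269 -0.0424  0.0781] [11. 11. 13.]
[201. 242.] 83 [ 0.6564 -0.1337  0.0935] [ 0.6611 -0.1284  0.1043] [ 0.6482 -0.1407  0.0783] [76. 25. 22.]
side ((561.2815551757812, -62.595733642578125), (230.42623901367188, 372.6860046386719), 4.939438343048096) 0.06049026942165157
[[ 430.4517   113.13507]
 [ 462.54092 -258.16687]
 [ 692.11145 -238.32654]
 [ 660.0222   132.9754 ]]
[281. 175.] 49 [ 0.656  -0.1336  0.0911] [ 0.6617 -0.1281  0.1047] [ 0.6506 -0.1389  0.0783] [63. 15. 14.]
[360. 182.] 66 [ 0.475  -0.111   0.0931] [ 0.4805 -0.1036  0.1053] [ 0.469  -0.1219  0.0786] [18. 17. 16.]
[319. 197.] 277 [ 0.5586 -0.0331  0.0889] [ 0.5888 -0.0259  0.0973] [ 0.5294 -0.0461  0.078 ] [10. 10. 12.]
```

```bash
cat >> h.py <<'E'
from scipy.spatial.transform import Rotation as Rn
C=np.array([.5580,-.0368]);YAW=np.radians(4.9)
def B(x,y,tip):  # box mm, fingertip height above deck mm -> TCP world
    c,s=np.cos(YAW),np.sin(YAW)
    return np.array([C[0]+(c*x-s*y)/1e3,C[1]+(s*x+c*y)/1e3,.068+tip/1e3])
def O(deg):  # tool down, jaw axis at angle deg in the box frame
    a=YAW+np.radians(deg);z=np.array([np.cos(a),np.sin(a),0]);x=np.array([0,0,-1.])
    return Rn.from_matrix(np.stack([x,np.cross(z,x),z],1)).as_rotvec()
E
python3 - <<'E'
from rig import arm
from h import *
for nm,a in(("start",None),):
    print(Rn.from_rotvec(arm.get_obs()["ee_rot"]).as_matrix()[:,2])
for d in(0,180,90,-90):
    for x,y in((0,-35),(-120,-67),(120,-106)):
        q=arm.inverse_kinematics(B(x,y,60),O(d));print(d,x,y,None if q is None else np.round(q,2))
arm.grasp()
E
```

```text
[ 0.34922907  0.9370367  -0.00113061]
0 0 -35 [-0.42  0.52  0.64  1.88 -0.4   0.87  0.5 ]
0 -120 -67 [-0.61  0.42  0.95  2.14 -0.48  0.81  0.73]
0 120 -106 [-0.27  0.75  0.64  1.51 -0.49  1.05  0.58]
180 0 -35 [-0.7   0.72  1.08  1.88 -0.76  1.02 -2.34]
180 -120 -67 [-0.7   0.49  1.09  2.14 -0.59  0.85 -2.3 ]
180 120 -106 [-0.48  0.95  1.08  1.52 -0.87  1.21 -2.31]
90 0 -35 [-0.34  0.49  0.52  1.87 -0.32  0.86  2.  ]
90 -120 -67 [-0.39  0.33  0.66  2.13 -0.3   0.77  2.12]
90 120 -106 [-0.19  0.71  0.51  1.51 -0.39  1.02  2.08]
-90 0 -35 [-0.54  0.57  0.8   1.88 -0.52  0.91 -0.97]
-90 -120 -67 [-0.67  0.47  1.05  2.14 -0.56  0.84 -0.76]
-90 120 -106 [-0.39  0.84  0.88  1.52 -0.69  1.12 -0.85]
```

Run:
```python
from rig import arm
from h import *
arm.move_ptp(B(0,-45,90),O(0))
arm.move_straight(B(0,-45,15),vel=.12)
hit=arm.move_straight(B(0,40,15),vel=.06,until_force=25);o=arm.get_obs();print(hit,o["eef_pos"],o["ft_force"])
if not hit:
    hit=arm.move_straight(B(0,66,15),vel=.03,until_force=14)
o=arm.get_obs();print(hit,o["eef_pos"],o["ft_force"],B(0,53,15),o["clock"])
arm.move_straight(B(0,35,15));arm.move_straight(B(0,30,90))
arm.move_ptp(B(-150,-67,90),O(-90))
p,d=arm.read_camera("scene");W=cloud(p,d,arm.get_calibration("scene"))
cv2.imwrite("pics/s1.png",cv2.resize(p[150:330,150:400,::-1],None,fx=3,fy=3))
```

```text
False [0.55452769 0.00302246 0.08292401] [ 0.29308727 -0.0304363  -0.09351895]
True [0.55348454 0.01283848 0.08278148] [ 1.59868276 -5.6781932   3.36346354] [0.5534729 0.0160063 0.083    ] 6.3667
```

View pics/s1.png

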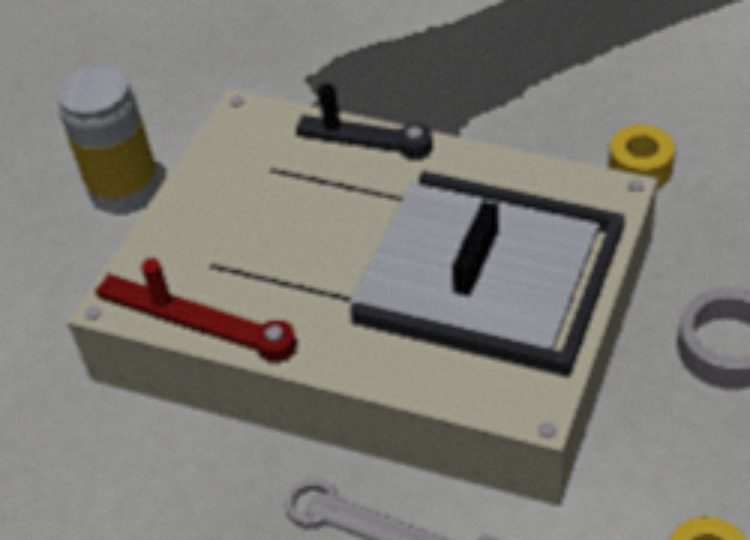

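The cover is mostly closed, with its ridge at crop (475,248) and a narrow gap at the end stop, and the latch and catch are unmoved. I'll measure the remaining cover travel and push once more with a higher force limit.

```bash
cat >> h.py <<'E'
def tobox(W):
    c,s=np.cos(YAW),np.sin(YAW);d=(W[...,:2]-C)*1e3
    return np.stack([c*d[...,0]+s*d[...,1],-s*d[...,0]+c*d[...,1],W[...,2]*1e3-60],-1)
def look(arm):
    for n in("scene","side"):
        p,d=arm.read_camera(n);b=tobox(cloud(p,d,arm.get_calibration(n)))
        m=(d>0)&(abs(b[...,0])<113)&(abs(b[...,1])<155)&(b[...,2]>18)&(b[...,2]<48)
        k,l,s,c=cv2.connectedComponentsWithStats(m.astype(np.uint8))
        for i in range(1,k):
            if s[i,4]>20:
                q=b[l==i];print(n,c[i].round(),s[i,4],"mid",((np.percentile(q,3,0)+np.percentile(q,97,0))/2).round(1))
        al=(d>0)&(abs(b[...,0])<25)&(abs(b[...,2]-9)<3)&(b[...,1]>-60)&(b[...,1]<140)
        print(n,"plate y",np.percentile(b[al][:,1],[1,99]).round(1))
    return p
E
python3 - <<'E'
from rig import arm
from h import *
look(arm)
arm.move_ptp(B(0,30,90),O(0))
arm.move_straight(B(0,30,15),vel=.15)
hit=arm.move_straight(B(0,70,15),vel=.03,until_force=28)
o=arm.get_obs();print(hit,tobox(o["eef_pos"]),o["ft_force"],o["clock"])
arm.move_straight(B(0,35,15));arm.move_straight(B(0,30,90))
arm.move_ptp(B(-150,-67,90),O(-90))
look(arm)
E
```

```text
scene [260. 184.] 68 mid [-90.4 -66.7  30.8]
scene [308. 231.] 232 mid [ 0.6 69.7 26.9]
scene [202. 242.] 86 mid [  88.5 -105.5   31.3]
scene plate y [  5.8 133.2]
side [281. 174.] 62 mid [  89.4 -106.5   31.8]
side [360. 182.] 66 mid [-89.5 -66.9  31.9]
side [319. 213.] 304 mid [ 0.7 68.8 27.8]
side plate y [  4.8 131.7]
True [-0.16572788 49.77741339 22.88840979] [ 1.54700108 -3.92145392  2.51391965] 11.075
scene [260. 184.] 67 mid [-89.8 -66.4  31. ]
scene [308. 231.] 233 mid [ 0.2 69.4 27.1]
scene [202. 242.] 85 mid [  88.4 -105.3   30.9]
scene plate y [  5.8 132.8]
side [281. 174.] 61 mid [  89.4 -104.9   33. ]
side [360. 182.] 68 mid [-89.6 -67.7  31.6]
side [319. 213.] 305 mid [ 0.6 69.7 27.6]
side plate y [  3.6 131. ]
```

The cover is home: both pushes ended at the same stop, with the ridge at y about 69.5 (70 is home). Next, the latch.

```bash
cat >> h.py <<'E'
def sweep(arm,piv,r,sgn,th0,th1,ori,off=20,tip=20):
    """push a post round pivot from th0 to th1 (deg), sgn +1 = anticlockwise; ori(th) gives jaw angle"""
    def P(th,of=off):
        a=np.radians(th);u=np.array([np.cos(a),np.sin(a)]);t=sgn*np.array([-u[1],u[0]])
        return np.array(piv)+r*u-of*t
    s=P(th0,38)
    arm.move_ptp(B(*s,90),O(ori(th0)));arm.move_straight(B(*s,tip),vel=.15)
    n=7;hit=arm.move_straight(B(*P(th0),tip),vel=.05,until_force=20)
    ths=np.linspace(th0,th1,n)[1:]
    for th in ths:
        if hit:break
        hit=arm.move_straight(B(*P(th),tip),ori=O(ori(th)),vel=.06,until_force=20)
    print("arc end",th,hit)
    if not hit: # final press onto the stop, along the tangent
        hit=arm.move_straight(B(*P(th1,off-12),tip),vel=.03,until_force=12)
    o=arm.get_obs();print(hit,tobox(o["eef_pos"]).round(1),o["ft_force"].round(1),o["clock"])
    arm.move_straight(B(*P(th,off+20),tip));arm.move_straight(B(*P(th,off+20),90),vel=.2)
E
python3 - <<'E'
from rig import arm
from h import *
sweep(arm,(-95,-7),60,1,-85,0,lambda t:t)
arm.move_ptp(B(150,-106,90),O(90))
p=look(arm);p,_=arm.read_camera("scene")
cv2.imwrite("pics/s2.png",cv2.resize(p[150:330,150:400,::-1],None,fx=3,fy=3))
E
```

```text
arc end 0.0 False
True [-35.4 -27.1  28. ] [ 1.9 -3.4  0. ] 17.2667
scene [277. 208.] 73 mid [-34.6  -7.2  31.1]
scene [308. 231.] 235 mid [ 0.4 69.6 26.9]
scene [201. 242.] 84 mid [  88.5 -105.9   31.4]
scene plate y [-10.6 132.9]
side [281. 174.] 61 mid [  89.4 -106.4   32.5]
side [336. 194.] 76 mid [-33.5  -7.4  32.3]
side [319. 213.] 300 mid [ 0.7 68.7 27.6]
side plate y [-17.6 131.8]
```

View pics/s2.png

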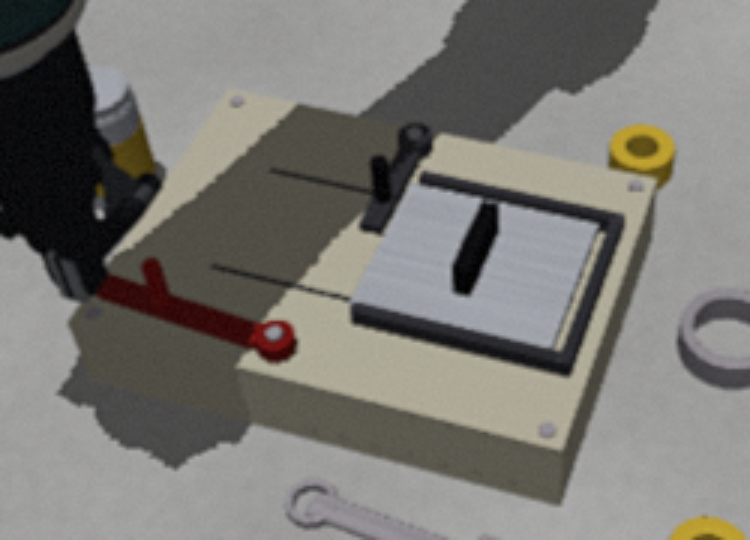

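The latch is fully across, with its post at box (-34,-7), right at the target. The cover is still home. Next, the catch.

Run:
```python
from rig import arm
from h import *
sweep(arm,(95,-26),80,-1,-94,-180,lambda t:t+180)
arm.move_ptp(B(0,-100,190),O(0))
arm.move_ptp(np.array([.35,.35,.3]),O(0))
p=look(arm);p,_=arm.read_camera("scene")
cv2.imwrite("pics/s3.png",cv2.resize(p[150:350,150:420,::-1],None,fx=2.8,fy=2.8))
```

```text
arc end -180.0 False
True [ 15.  -46.1  28. ] [ 1.6 -3.1  1.2] 24.1083
scene [277. 208.] 75 mid [-34.4  -7.   31.2]
scene [309. 231.] 231 mid [ 0.3 69.7 27.3]
scene [258. 224.] 77 mid [ 15.5 -26.2  31.1]
scene plate y [-32.3 133. ]
side [312. 189.] 74 mid [ 15.7 -27.1  32.6]
side [336. 193.] 75 mid [-33.5  -8.   32.2]
side [319. 213.] 308 mid [ 0.8 69.1 27.5]
side plate y [-36.5 130.6]
```

View pics/s3.png

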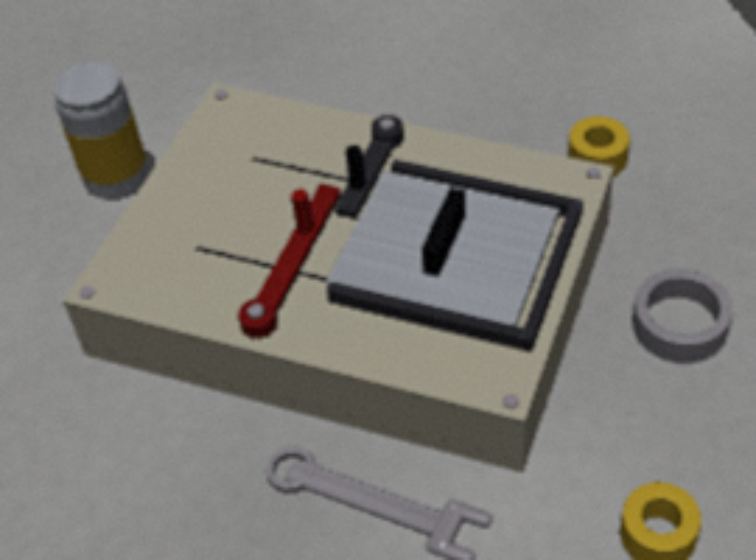

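The picture shows the cover home, the latch across and the catch across behind it, with its post at box (15.5,-26.5) against a target of (15,-26). The can, spanner and rings haven't moved, and the arm is clear of the box.

```bash
python3 -c "
from rig import arm
arm.job_done();print(arm.get_obs()['clock'])"
```

```text
the job is handed in; nothing more can be done
the job is handed in; nothing more can be done
```

The gauge box is closed and the job is handed in. I pushed the cover home, then swung the latch across and then the red catch, all with closed fingers, and moved the arm clear. The catch was across at about 24 s of the 64 s limit.

Last camera checks, in box coordinates (mm):

| Part | Measured | Fully closed |
|---|---|---|
| Cover ridge, y | about 69.4 | 70 |
| Latch post, x and y | (-34, -7.5) | (-35, -7) |
| Catch post, x and y | (15.6, -26.6) | (15, -26) |

- **Cover:** its first push stopped about 3 mm before my estimate. A second, harder push stopped at the same point, so my finger-thickness guess was off and the cover was already at its stop.
- **Loose things:** in the last picture the oil can, spanner, bearing ring and yellow rings looked undisturbed. I did not measure their positions.
- **Master ring:** it is hidden under the closed cover, so I could not check it directly. The fingertips stayed about 15 mm or more above the deck throughout.
- **Failed checks:** none. The plate-edge reading is not usable for the last checks, because it also picked up the latch and catch arms once they were across.

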